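Take the latched cover off the fume extractor's filter box

ROBOT

A 7-joint arm with a two-finger parallel gripper is mounted at the origin on the work surface; the furniture and walls round the work are solid. World frame = base frame: x ahead of the robot, y to its left, z up, the work surface at z = 0. Lengths are in m, angles in rad, forces in N, time in s.
With the tool pointing down it reaches from about 0.35 to 0.775 m from the base axis. Payload 3.1 kg.
Tool frame: the origin (TCP) lies between the finger pads; the fingertips stand 14 mm ahead of it and the grasp point (between the pads) lies 5 mm behind it; z points along the fingers, y is the line along which they close (so a half turn about z gives the same grasp; the last joint's range is limited). The gripper opens to 85 mm and grips with 20 to 120 N. Pads are 22 mm wide; open, the fingers measure 114 mm over their backs; the gripper's body (76 mm by 85 mm) begins 54 mm behind the grasp point. The pads swing forward as they close: fully open they stand 13 mm farther back than shut.
Start: joints at [1.281, 0.311, 0.014, 1.512, -0.004, 1.319, -0.027], TCP at [0.135, -0.533, 0.245] pointing down, gripper open.
Joint ranges: [-2.7, 2.7], [-0.3, 1.91], [-1.27, 1.3], [0.12, 2.57], [-1.44, 4.58], [0.2, 2.03], [-3.05, 3.05]. Speed limits (rad/s): [2.79, 2.79, 3.14, 3.14, 3.14, 3.14, 3.14].

INTERFACE

Orientations are given as a rotation vector (axis times angle).
In Python, from station import sensors, cams, job gives the robot as it stands.
- The arm moves only by the shell command python3 -m handwheel 'ROWS' [FORCE]. ROWS is a JSON object of lists of equal length, an entry for each row: "turn": the turn, a rotation vector about the tool's x, y, z in degrees, a list of three; "delta_pos": the shift along the tool's x, y, z in m, a list of three; "gripper": the closure, from 0 (fully open) to 1 (shut). In form: {"turn": [[ax, ay, az], ...], "delta_pos": [[x, y, z], ...], "gripper": [gripper, ...]}. A call has 1 to 10 rows; each row is the pose to reach, as a shift and turn from the pose commanded when the call began, along the tool's axes at that moment; what a row does not reach only later rows make up. A row lasts 1/10 s, in which the tool goes at most 50 mm and 8.59 degrees, less where a joint would pass 70% of its speed; a pose out of reach is approached as far as the arm can. A call with a gripper value outside its range is refused whole. The fingers move at their own pace and stop on an object; FORCE is the grip in N (left out, the last holds). Time passes only in rows, so rows that repeat a pose let the fingers close. It gives the time, the measured TCP pose, the force, the opening and the grip force at its end, in the units of the state.
- sensors.get_state(): the state, without advancing time (a new reading comes with each control period).
- cams.capture(name): name is "scene" or "top"; returns the picture (400x640x3 uint8, blue, green, red); there is no depth.
- cams.get_calibration(name): a dict with "mtx" (3x3 intrinsics, pixels), "R" (3x3) and "t" (3): a world point X has camera coordinates R X + t. Camera axes: x right, y down, z forward; pixel columns grow to the right and rows downward; lengths in m; the calibration is good to about 2 mm. A picture is of the moment at which its call begins. get_calibration takes no time and is no camera call.
- job.job_done(): hands the job in; it is judged then, once.
The state is a dict: "t": time; "joint_pos": joint angles; "qd": joint speeds; "joint_torque": joint torques, N m; "ee_pos": TCP position; "orientation": TCP orientation; "force": force on the tool from outside, world axes, zero at the start; "moment": the same for the moment, N m; "opening": opening from 0.0 (shut) to 1.0 (fully open); "grip_force": force on a finger pad.
Only numpy, scipy, OpenCV 4.12 (cv2) and the standard library are available. Lean on these libraries where they do the work, as an engineer would, in place of code of your own. Each camera call takes 0.05 s, during which the arm holds its last target. There are 200 camera calls.

TASK

The filter of the bench fume extractor is due for a change, so take the black grille cover off the filter box: squeeze its springy tab in while easing that side up, tilt the cover and draw its two tongues out from under the deck without cracking the tab or forcing anything, lift it clear and set it down gently on the bare bench beside the box, the same way up as it was. Leave everything else where it lies.

Things in the scene. Friction and masses are not known exactly. Their poses are not given: they have to be found in the camera images.
- unit: Grey sheet-metal filter box, 170 (x) x 220 (y) x 66 mm high, screwed to the bench, fixed. Origin: centre of its underside; z up. A hose spigot sticks out 31 mm from its +y side. Its flat top (the deck, 4 mm sheet) is 66 mm above the bench; in the middle of it is the filter opening, 50 (x) x 100 (y) mm, under the cover.
- cover: Black plastic cap with louvred top, 56 (x) x 110 (y) x 28 mm high, 0.1 to 0.16 kg, on the deck over the opening, axes parallel to the box's. Origin: centre of its lower rim (66 mm up at the start); x from the tab side to the tongue side, y lengthwise, z up. Barb and tongues hang 10 mm below the rim and are its feet on the bench (origin then 10 mm up). The squeeze that frees it also carries it.
- tab (a joint): How far the snap tab is pressed in towards the cover's +x (m): 0 at rest, stop at 0.0075. Spring: 2.5 N to start, plus 2 N per mm. Its barb hooks 3 to 6.5 mm under a steel strike plate in the deck (differs from box to box, cannot be seen), so it lets go at 9 to 17 N; pulling up on the hooked tab adds friction. The tab cracks at 26 N; the cover must not be forced against the box with over 25 N.
- tab_face (a point): Middle of the outer face of the tab's thumb piece, in the middle of the cover's -x side; 20 wide, 14.5 mm high, from 4.5 to 19 mm above the rim. It stands 9 mm proud of the cover's wall, at rest 37 mm from the cover's middle: the squeeze across tab and opposite wall (flat, 28 mm from the middle) is 65 mm wide. As the tab goes in, the middle of the squeeze shifts half as far to +x.
- tab_edge (a point): Lower rim of the cover in the middle of its tab side, 28 mm from its origin along -x. With the tab squeezed this side swings up. Once it is free, squeeze with 16 to 20 N for the swing: under about 12 N the cover slips in the fingers.
- tongue_edge (a point): Lower rim of the cover in the middle of its +x side, 28 mm from its origin; it tilts about the line through here along y. Two rigid tongues (y = +30, -30 mm) reach 6 mm outward (+x) under the deck, with 3 mm up-and-down play (the hooked barb has 1 mm). With the tab side tilted up 0.2 to 0.3 rad the cover slides back to -x; after 7 mm the tongues are out. A straight pull up jams them.
- new_filter: New filter cassette, pale frame with paper pleats, 44 x 90 x 24 mm, lying loose on the bench; leave it. Origin: centre of its underside.
- bolt_1: Loose steel bolt standing on its head, 21 mm across, 48 mm high; leave it. Origin: centre of its underside.
- nut_1: Loose steel nut, 36 x 31 x 16 mm; leave it. Origin: centre of its underside.
- bare_patch (a point): Middle of a bare patch of flat bench in front of the robot, free for 85 mm all round: one good place for the cover. Height of the bench top.

How it is judged:
On the way, in this order (a step that is already met when the one before it is completed fails the run):
1. with the fingers holding the tab pressed in, the tab side of the cover is at least 8 mm above the deck while the tongue side is still down at it (within 8 mm) (value of joint tab above 0.002 m and contact force between the fingers and tab above 2 N and z of tab_edge in the frame of unit above 0.074 m and z of tongue_edge in the frame of unit below 0.074 m), for 0.1 s.
2. the cover is lifted clear of the box, its rim at least 14 mm above the deck all round (z of each of tab_edge, tongue_edge in the frame of unit above 0.08 m and contact force between the fingers and cover above 1 N), for 0.1 s.
At the end, for the whole second after the job is handed in: the cover stands at rest on the bench, the same way up as before (within 0.1 rad of level, its rim 4 to 18 mm above the bench top, so standing on its feet), touching neither the box nor the fingers (height (world z) of cover between 0.004 and 0.018 m and angle between cover's own z axis and vertical below 0.1 rad and contact force between cover and unit below 0.05 N and contact force between the fingers and cover below 0.05 N and linear speed of cover below 0.01 m/s).
It fails at once if the tab is squeezed with more than 26 N and cracks (contact force between the fingers and tab above 26 N).
It fails at once if the cover or its tab is forced against the box with more than 25 N (contact force between cover and unit above 25 N).
It fails at once if the cover is dropped or flung: faster than 0.5 m/s while the fingers do not hold it (contact force between the fingers and cover below 0.05 N and linear speed of cover above 0.5 m/s).
It fails at once if the new filter, the bolt or the nut is moved by more than 15 mm (distance of any of new_filter, bolt_1, nut_1 from where it was at the start of the episode above 0.015 m).
It also fails if it takes over 64 s, if anything falls off the work surface, if the arm or the gripper's body presses on something with over 40 N, if the wrist force passes 120 N, or if a joint passes its speed limit or range.

## Working session

There is one attempt and no reset: what is moved stays moved. The work goes in short steps, Python scripts to look and compute and a shell command to move; the robot and the scene stay as the last step left them, time stands still between calls to the robot, and variables do not carry over. Pictures are saved under pics/ and viewed, at most 10 in all, crops included, and the job is handed in when it is done.

```bash
mkdir -p pics; ls; python3 - <<'E'
from station import sensors,cams
import cv2
for n in("scene","top"):
    cv2.imwrite(f"pics/{n}0.png",cams.capture(n)); c=cams.get_calibration(n); print(n,c)
print(sensors.get_state())
E
```

```text
pics
scene {'mtx': array([[510.83643226,   0.        , 309.71947303],
       [  0.        , 510.83643226, 204.53723198],
       [  0.        ,   0.        ,   1.        ]]), 'R': array([[ 0.56090563, -0.82749615, -0.02519938],
       [-0.32820236, -0.19431646, -0.92440485],
       [ 0.7600448 ,  0.52677438, -0.38057938]]), 't': array([-0.24511525,  0.25972668,  0.87777539])}
top {'mtx': array([[361.81393431,   0.        , 318.52374063],
       [  0.        , 361.81393431, 197.68568981],
       [  0.        ,   0.        ,   1.        ]]), 'R': array([[ 0.01736635, -0.99980223,  0.00969123],
       [-0.99855178, -0.01783662, -0.05075628],
       [ 0.0509191 , -0.00879574, -0.99866405]]), 't': array([0.03260337, 0.51763678, 0.96588959])}
{'t': 0.1, 'joint_pos': array([ 1.28130755,  0.31168921,  0.01397979,  1.51286311, -0.00438431,
        1.31917887, -0.02716556]), 'qd': array([-0.00036024, -0.00229738,  0.00037268, -0.00264768, -0.00111427,
        0.00057474,  0.00241217]), 'joint_torque': array([ 6.60980077e-04, -3.80851257e+01,  1.46944025e-01, -2.31241733e+01,
        1.24631776e-02,  8.15023959e-03, -2.86534521e-05]), 'ee_pos': array([ 0.13476273, -0.53261436,  0.2443193 ]), 'orientation': array([-3.11542602e+00, -3.88172787e-01,  5.64931305e-04]), 'force': array([0.27385189, 0.47559718, 0.36684329]), 'moment': array([-0.01801496,  0.01764592,  0.02631409]), 'grip_force': 0.0, 'opening': 1.001745704834916}
```

View pics/scene0.png

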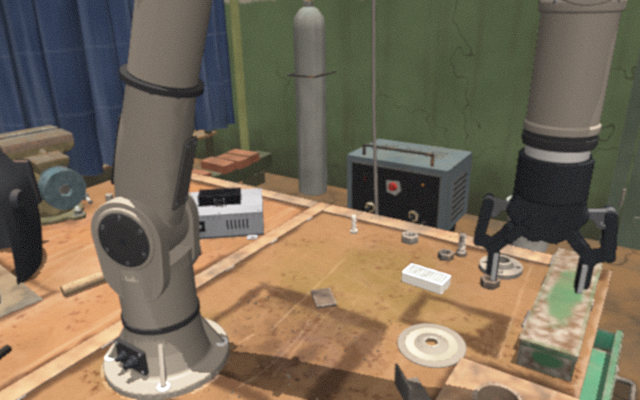

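View pics/top0.png

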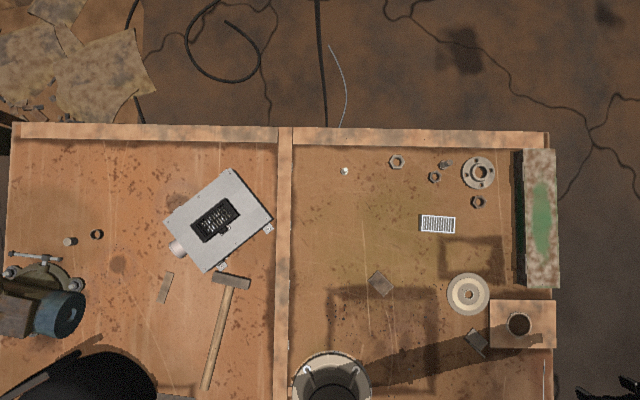

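The top view shows the box at about (218,220) with its spigot at (178,248), so yaw is about 35°. The black cover is at (214,220) and the tab is near (224,232). In the scene view the arm partly hides the box, at (230,210). I'll zoom in on both views.

```bash
python3 - <<'E'
import cv2,numpy as np
a=cv2.imread("pics/top0.png")[155:285,150:290]; b=cv2.imread("pics/scene0.png")[165:250,180:290]
a=cv2.resize(a,None,fx=4,fy=4,interpolation=2); b=cv2.resize(b,None,fx=2.1,fy=2.1,interpolation=2)
b=cv2.copyMakeBorder(b,0,a.shape[0]-b.shape[0],0,0,0)
cv2.imwrite("pics/z0.png",np.hstack([a,b]))
E
```

```text
(no output)
```

View pics/z0.png

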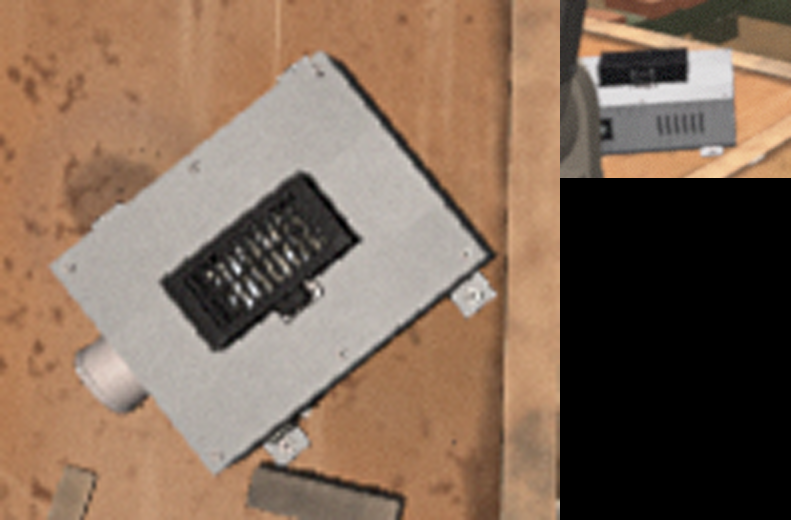

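```bash
cat > h.py <<'E'
import numpy as np
from station import cams
def ray(n,p):
    c=cams.get_calibration(n); d=c["R"].T@np.linalg.solve(c["mtx"],[p[0],p[1],1]); return -c["R"].T@c["t"],d
def atz(n,p,z): o,d=ray(n,p); return o+d*(z-o[2])/d[2]
def tri(p,q):
    (a,d),(b,e)=ray("top",p),ray("scene",q); s=np.linalg.lstsq(np.c_[d,-e],b-a,rcond=None)[0]
    u,v=a+s[0]*d,b+s[1]*e; return (u+v)/2,np.linalg.norm(u-v)
def px(n,X): c=cams.get_calibration(n); y=c["mtx"]@(c["R"]@X+c["t"]); return y[:2]/y[2]
E
python3 - <<'E'
from h import *
np.set_printoptions(precision=4,suppress=True)
f=lambda p:(p[0]/4+150,p[1]/4+155)
D=np.array([atz("top",f(p),.066) for p in[(320,53),(492,258),(218,472),(52,266)]])
C=np.array([atz("top",f(p),.094) for p in[(302,173),(358,240),(218,350),(163,282)]])
for Q in(D,C):
    print(Q.mean(0),[np.linalg.norm(Q[i]-Q[i-1]) for i in range(4)])
    y=(Q[3]+Q[2]-Q[0]-Q[1]); x=Q[0]+Q[3]-Q[1]-Q[2]
    print(np.degrees(np.arctan2(-y[0],y[1])),np.degrees(np.arctan2(x[1],x[0])))
# scene: front (tab side) rim right corner etc
g=lambda p:((p[0]-560)/2.1+180,p[1]/2.1+165)
print(tri(f((358,240)),g((687,50))), tri(f((492,258)),g((735,103))))
for p in[(600,85),(687,80)]: print(atz("scene",g(p),.066))
c=C.mean(0)
print(np.linalg.norm(c[:2]))
for nm,p in[("tabproj",(290,300))]: print(nm,atz("top",f(p),.083))
# bare patch candidates
for p in [(330,250),(240,250),(350,250),(380,230),(437,224)]: print(p,atz("top",p,0))
E
```

```text
[0.452  0.2976 0.066 ] [np.float64(0.21632699031180658), np.float64(0.17176779709165974), np.float64(0.218412966821268), np.float64(0.16827583844660082)]
39.55641247761107 40.886560429270645
[0.4525 0.2965 0.094 ] [np.float64(0.10800025618580025), np.float64(0.05423962995114397), np.float64(0.10864884560892499), np.float64(0.05407106653290213)]
39.46286359765621 40.890263670554226
(array([0.467, 0.233, 0.11 ]), np.float64(0.0013672451496482478)) (array([0.4579, 0.1561, 0.0598]), np.float64(0.00451888058601853))
[0.4054 0.3253 0.066 ]
[0.4735 0.2423 0.066 ]
0.5410301971989697
tabproj [0.4285 0.2804 0.083 ]
(330, 250) [0.3756 0.0079 0.    ]
(240, 250) [0.3716 0.2524 0.    ]
(350, 250) [ 0.3765 -0.0466  0.    ]
(380, 230) [ 0.4322 -0.128   0.    ]
(437, 224) [ 0.4513 -0.2842  0.    ]
```

```bash
cat >> h.py <<'E'
from station import sensors
from scipy.spatial.transform import Rotation as Ro
np.set_printoptions(precision=4,suppress=True)
YAW=np.radians(40.2); CV=np.array([.4525,.297,.066]); RC=Ro.from_euler("z",YAW)
# tool pointing down, tool y = cover +x, tilt: tab side up about cover y
def Rt(yaw=YAW,tilt=0.): return Ro.from_euler("z",yaw)*Ro.from_euler("y",tilt)*Ro.from_matrix(np.array([[0,1,0],[1,0,0],[0,0,-1.]]))
def go(P,R,s=None):
    s=s or sensors.get_state(); T=Ro.from_rotvec(s["orientation"])
    print("shift",T.inv().apply(np.array(P)-s["ee_pos"]),"turn",np.degrees((T.inv()*R).as_rotvec()))
def cov(tool_in_cover_x,y,z): return CV+RC.apply([tool_in_cover_x,y,z])
def local():
    s=sensors.get_state(); print("t",s["t"],"in cover",RC.inv().apply(s["ee_pos"]-CV),"z",s["ee_pos"][2],"Fcov",RC.inv().apply(s["force"]),"open mm",s["opening"]*85,"grip",s["grip_force"],
     "rotcov",np.degrees((Rt().inv()*Ro.from_rotvec(s["orientation"])).as_rotvec()))
E
python3 - <<'E'
from h import *
for P,y in(([.42,-.35,.245],-35),([.53,0,.245],0),([*cov(-2.5,0,0)[:2]*0+cov(-.0025,0,0)[:2],.2],40.2)): go(P,Rt(np.radians(y)))
E
```

```text
shift [ 0.3213 -0.107  -0.0005] turn [ -0.1176  -0.0374 -40.7954]
shift [ 0.5138 -0.4193  0.0002] turn [ -0.1063  -0.0749 -75.7954]
shift [ 0.5094 -0.7251  0.0458] turn [  -0.0821   -0.1185 -115.9954]
```

```bash
python3 -m handwheel '{"turn":[[-0.1,0,-41],[-0.1,0,-41],[-0.1,0,-41],[-0.1,0,-41],[-0.1,0,-41],[-0.1,0,-41],[-0.1,0,-41],[-0.1,-0.1,-76],[-0.1,-0.1,-76],[-0.1,-0.1,-76]],"delta_pos":[[0.321,-0.107,0],[0.321,-0.107,0],[0.321,-0.107,0],[0.321,-0.107,0],[0.321,-0.107,0],[0.321,-0.107,0],[0.321,-0.107,0],[0.514,-0.42,0],[0.514,-0.42,0],[0.514,-0.42,0]],"gripper":[0,0,0,0,0,0,0,0,0,0]}' 20
python3 -c "
from h import *
go([.53,0,.245],Rt(0)); go([*cov(-.0025,0,0)[:2],.2],Rt())"
```

```text
t: 1.1
ee_pos: [0.465, -0.2056, 0.2447]
orientation: [2.382, 2.047, -0.002]
force: [2.3, -0.4, -0.6]
opening: 1.001
grip_force: 0.0
shift [ 0.2131  0.0332 -0.0006] turn [-0.0189  0.0906 -8.6728]
shift [ 0.4932 -0.0898  0.0439] turn [ -0.0503   0.0809 -48.8727]
```

```bash
python3 -m handwheel '{"turn":[[0,0,-9],[0,0,-9],[0,0,-9],[0,0,-9],[0,0.1,-49],[0,0.1,-49],[0,0.1,-49],[0,0.1,-49],[0,0.1,-49],[0,0.1,-49]],"delta_pos":[[0.213,0.033,0],[0.213,0.033,0],[0.213,0.033,0],[0.213,0.033,0],[0.493,-0.09,0.02],[0.493,-0.09,0.02],[0.493,-0.09,0.044],[0.493,-0.09,0.044],[0.493,-0.09,0.044],[0.493,-0.09,0.044]],"gripper":[0,0,0,0,0,0,0,0,0,0]}'
python3 -c "
from h import *
go([*cov(-.0025,0,0)[:2],.11],Rt())"
```

```text
t: 2.1
ee_pos: [0.4576, 0.273, 0.2034]
orientation: [-1.327, -2.848, 0.002]
force: [1.3, -0.4, 0.0]
opening: 0.999
grip_force: 0.0
shift [0.0217 0.0092 0.0934] turn [-0.0543  0.0241 -0.1679]
```

```bash
python3 -m handwheel '{"turn":[[0,0,0],[0,0,0],[0,0,0],[0,0,0],[0,0,0]],"delta_pos":[[0,0,0],[0,0,0.03],[0,0,0.07],[0,0,0.09],[0,0,0.09]],"gripper":[0,0,0,0.06,0.06]}'
python3 - <<'E'
from h import *
import cv2
local(); go([*cov(-.0025,0,0)[:2],.09],Rt())
t=cams.capture("top"); s=cams.capture("scene")
X=cov(0,0,.02); 
for n,i,w in(("top",t,65),("scene",s,60)): 
    u=px(n,X).astype(int); print(n,u)
a=cv2.resize(t[150:290,140:300],(640,560),interpolation=2); cv2.imwrite("pics/a1.png",a)
u=px("scene",X).astype(int); b=s[max(u[1]-60,0):u[1]+50,u[0]-70:u[0]+70]; cv2.imwrite("pics/b1.png",cv2.resize(b,None,fx=5,fy=5,interpolation=2))
E
```

```text
t: 2.6
ee_pos: [0.4559, 0.2692, 0.1105]
orientation: [-1.326, -2.843, 0.012]
force: [0.4, -0.6, -0.6]
opening: 0.943
grip_force: 0.0
t 2.6 in cover [-0.0154 -0.0234  0.0445] z 0.11045685209955221 Fcov [-0.0641 -0.712  -0.5996] open mm 80.16040169730016 grip 0.0 rotcov [0.5092 0.0547 0.2146]
shift [0.0234 0.013  0.0204] turn [-0.5092 -0.0547 -0.2146]
top [215 220]
scene [218 194]
```

View pics/b1.png

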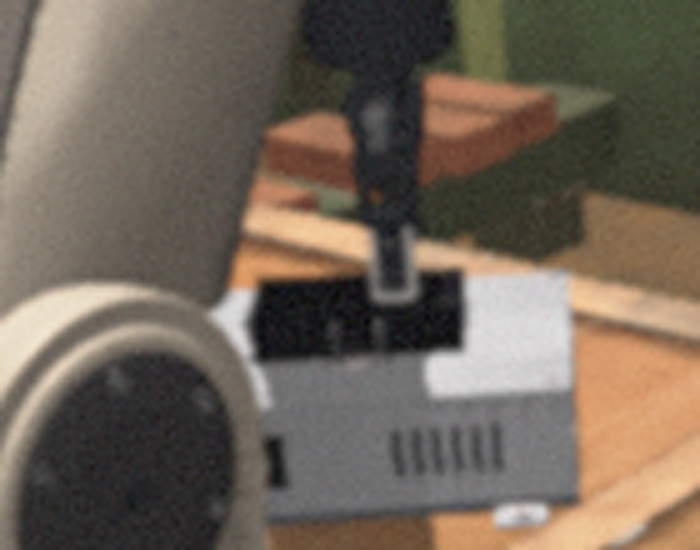

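The scene crop shows the open fingers at (393,290), about 23 mm to the −y side of the tab at (357,340). This agrees with the measured pose, because unfinished shifts aren't carried over to the next call.

```bash
python3 -m handwheel '{"turn":[[-0.5,0,-0.2],[-0.5,0,-0.2],[-0.5,0,-0.2],[-0.5,0,-0.2],[-0.5,0,-0.2],[-0.5,0,-0.2]],"delta_pos":[[0.0234,0.013,0],[0.0234,0.013,0],[0.0234,0.013,0],[0.0234,0.013,0.01],[0.0234,0.013,0.02],[0.0234,0.013,0.02]],"gripper":[0.06,0.06,0.1,0.1,0.1,0.1]}'
python3 -c "
from h import *
local(); go([*cov(-.0025,0,0)[:2],.078],Rt())"
```

```text
t: 3.3
ee_pos: [0.4524, 0.296, 0.092]
orientation: [1.324, 2.847, 0.005]
force: [0.1, 0.0, 0.2]
opening: 0.902
grip_force: 0.0
t 3.3 in cover [-0.0007 -0.0007  0.026 ] z 0.09202989251876649 Fcov [ 0.0684 -0.0339  0.2294] open mm 76.66855003944264 grip 0.0 rotcov [-0.2339 -0.0286  0.0822]
shift [ 0.0008 -0.0019  0.014 ] turn [ 0.2339  0.0286 -0.0822]
```

Now I'll look at both views in one picture before going down.

```bash
python3 -m handwheel '{"turn":[[0.1,0,0],[0.1,0,0],[0.1,0,0]],"delta_pos":[[0,-0.0018,0.003],[0,-0.0018,0.006],[0,-0.0018,0.007]],"gripper":[0.1,0.1,0.1]}'
python3 - <<'E'
from h import *
import cv2
local()
t=cams.capture("top"); s=cams.capture("scene")
a=cv2.resize(t[165:275,160:270],(440,440),interpolation=2); b=cv2.resize(s[150:238,183:255],(360,440),interpolation=2)
cv2.imwrite("pics/c1.png",np.hstack([a,b]))
E
```

```text
t: 3.6
ee_pos: [0.4518, 0.2967, 0.0868]
orientation: [1.322, 2.847, 0.009]
force: [0.2, -0.5, -0.6]
opening: 0.901
grip_force: 0.0
t 3.6 in cover [-0.0008  0.0002  0.0208] z 0.08675988413472131 Fcov [-0.1682 -0.5406 -0.6219] open mm 76.59863669032704 grip 0.0 rotcov [-0.3547 -0.0131  0.0178]
```

View pics/c1.png

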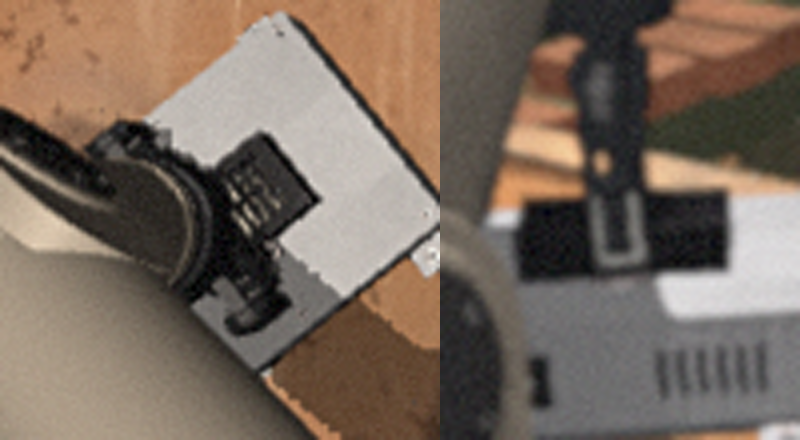

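The finger is centred on the tab: its tip is at (620,268) in the panel, and the cover spans 523 to 727. I'll check the tip height, then go down a little further.

```bash
python3 - <<'E'
from h import *
for x in(-.039,-.052):
  print([ (z,px("scene",cov(x,0,z))*1) for z in(0,.005,.01,.015)], "obs 219 203.6")
E
python3 -m handwheel '{"turn":[[0.3,0,0],[0.3,0,0],[0.3,0,0],[0.3,0,0]],"delta_pos":[[0,-0.0012,0.002],[0,-0.0012,0.004],[0,-0.0012,0.006],[0,-0.0012,0.006]],"gripper":[0.12,0.14,0.15,0.15]}'
python3 -c "
from h import *
local()"
```

```text
[(0, array([218.727 , 207.3143])), (0.005, array([218.5464, 205.5231])), (0.01, array([218.3653, 203.7268])), (0.015, array([218.1837, 201.9252]))] obs 219 203.6
[(0, array([218.4305, 209.2535])), (0.005, array([218.2478, 207.4487])), (0.01, array([218.0646, 205.6386])), (0.015, array([217.8809, 203.8232]))] obs 219 203.6
t: 4.1
ee_pos: [0.4508, 0.2959, 0.0807]
orientation: [1.323, 2.849, 0.001]
force: [1.0, -1.5, -1.0]
opening: 0.851
grip_force: 0.0
t 4.1 in cover [-0.002   0.0003  0.0147] z 0.08072484482282209 Fcov [-0.2192 -1.818  -0.9589] open mm 72.30955750606353 grip 0.0 rotcov [-0.0438 -0.0132  0.0107]
```

```bash
python3 -m handwheel '{"turn":[[0,0,0],[0,0,0],[0,0,0],[0,0,0],[0,0,0],[0,0,0]],"delta_pos":[[0,0,0.001],[0,0,0.002],[0,0,0.002],[0,0,0.002],[0,0,0.002],[0,0,0.002]],"gripper":[0.16,0.18,0.2,0.21,0.22,0.22]}' 20
python3 -c "
from h import *
local()"
```

```text
t: 4.7
ee_pos: [0.451, 0.2962, 0.0791]
orientation: [1.323, 2.849, 0.002]
force: [0.4, 0.1, -0.5]
opening: 0.782
grip_force: 0.0
t 4.7 in cover [-0.0017  0.0003  0.0131] z 0.07913477907054808 Fcov [ 0.3686 -0.2163 -0.5108] open mm 66.45932791471684 grip 0.0 rotcov [-0.0878 -0.0159  0.0123]
```

```bash
for i in 1; do python3 -m handwheel '{"turn":[[0,0,0],[0,0,0],[0,0,0]],"delta_pos":[[0,0,0],[0,0,0],[0,0,0]],"gripper":[0.24,0.25,0.25]}'; python3 -c "
from h import *
local()"; python3 -m handwheel '{"turn":[[0,0,0],[0,0,0],[0,0,0]],"delta_pos":[[0,0,0],[0,0,0],[0,0,0]],"gripper":[0.26,0.27,0.27]}';python3 -c "
from h import *
local()"; done
```

```text
t: 5.0
ee_pos: [0.4514, 0.2964, 0.0794]
orientation: [1.323, 2.848, 0.003]
force: [0.8, 0.7, 0.9]
opening: 0.752
grip_force: 4.5
t 5.0 in cover [-0.0012  0.0003  0.0134] z 0.07944356181465437 Fcov [ 1.0582 -0.0043  0.8639] open mm 63.904706558238054 grip 4.471800369210541 rotcov [-0.1482 -0.0195  0.0178]
t: 5.3
ee_pos: [0.4518, 0.2968, 0.0798]
orientation: [1.322, 2.848, 0.005]
force: [1.7, 1.0, 4.7]
opening: 0.73
grip_force: 8.2
t 5.3 in cover [-0.0006  0.0003  0.0138] z 0.0798414628414824 Fcov [ 1.9375 -0.2826  4.6572] open mm 62.06237584134115 grip 8.200791841372848 rotcov [-0.2201 -0.0266  0.0159]
```

```bash
python3 -m handwheel '{"turn":[[0,0,0],[0,0,0],[0,0,0],[0,0,0]],"delta_pos":[[0,0,-0.0005],[0,0,-0.001],[0,0,-0.001],[0,0,-0.001]],"gripper":[0.28,0.29,0.3,0.3]}'; python3 -c "
from h import *
local()"
```

```text
t: 5.7
ee_pos: [0.4524, 0.2973, 0.0807]
orientation: [1.323, 2.847, 0.008]
force: [4.4, 3.5, 1.8]
opening: 0.703
grip_force: 14.3
t 5.7 in cover [0.0002 0.0003 0.0147] z 0.08065247180855789 Fcov [ 5.6606 -0.1435  1.8054] open mm 59.77917515607851 grip 14.345675446093082 rotcov [-0.3199  0.0026  0.033 ]
```

```bash
python3 -m handwheel '{"turn":[[0,0,0],[0,0,0],[0,0,0],[0,0,0]],"delta_pos":[[0,0,0],[0,0,-0.0003],[0,0,-0.0003],[0,0,-0.0003]],"gripper":[0.31,0.32,0.33,0.33]}'; python3 -c "
from h import *
local()"
```

```text
t: 6.1
ee_pos: [0.4533, 0.298, 0.0814]
orientation: [1.322, 2.846, 0.012]
force: [4.6, 3.5, 2.6]
opening: 0.675
grip_force: 19.7
t 6.1 in cover [0.0013 0.0003 0.0154] z 0.0813695839490495 Fcov [ 5.7554 -0.2798  2.6028] open mm 57.38032998628185 grip 19.688266776502132 rotcov [-0.4608  0.0076  0.0299]
```

```bash
python3 -m handwheel '{"turn":[[0.7,0,0],[1.4,0,0],[2.1,0,0],[2.9,0,0],[2.9,0,0]],"delta_pos":[[0,0.0002,-0.0005],[0,0.0004,-0.001],[0,0.0006,-0.0014],[0,0.0008,-0.0019],[0,0.0008,-0.0019]],"gripper":[0.34,0.34,0.34,0.34,0.34]}'; python3 -c "
from h import *
local()"
```

```text
t: 6.6
ee_pos: [0.4541, 0.2987, 0.0826]
orientation: [-1.315, -2.832, 0.06]
force: [5.6, 5.0, -1.9]
opening: 0.668
grip_force: 24.2
t 6.6 in cover [0.0023 0.0003 0.0166] z 0.08255456925726631 Fcov [ 7.4516  0.2059 -1.9399] open mm 56.7703269745963 grip 24.15457835420966 rotcov [2.4438 0.0321 0.0281]
```

```bash
python3 -m handwheel '{"turn":[[0,0,0],[0.7,0,0],[1.4,0,0]],"delta_pos":[[0,0,0],[0,0.0002,-0.0004],[0,0.0004,-0.0008]],"gripper":[0.328,0.325,0.325]}'; python3 -c "
from h import *
local()"
```

```text
t: 6.9
ee_pos: [0.4541, 0.2987, 0.0829]
orientation: [-1.311, -2.822, 0.095]
force: [7.0, 4.2, -3.1]
opening: 0.679
grip_force: 19.8
t 6.9 in cover [0.0023 0.0003 0.0169] z 0.08294604538398802 Fcov [ 8.0749 -1.3561 -3.1067] open mm 57.703347771109286 grip 19.794672019779682 rotcov [3.8734 0.033  0.0243]
```

```bash
python3 -m handwheel '{"turn":[[0.9,0,0],[1.8,0,0],[2.7,0,0],[3.6,0,0],[4.3,0,0],[4.3,0,0]],"delta_pos":[[0,0.0006,-0.0004],[0,0.0012,-0.0008],[0,0.0016,-0.0012],[0,0.002,-0.0016],[0,0.0023,-0.002],[0,0.0023,-0.002]],"gripper":[0.325,0.325,0.325,0.325,0.325,0.325]}'; python3 -c "
from h import *
local()"
```

```text
t: 7.5
ee_pos: [0.4548, 0.2993, 0.085]
orientation: [-1.294, -2.787, 0.205]
force: [3.7, 2.4, 1.6]
opening: 0.677
grip_force: 11.8
t 7.5 in cover [0.0033 0.0003 0.019 ] z 0.08504072500897931 Fcov [ 4.3696 -0.5564  1.6427] open mm 57.5419163409879 grip 11.842187941074371 rotcov [ 8.3962 -0.0037  0.0228]
```

```bash
python3 -m handwheel '{"turn":[[0,0,0],[0,0,0]],"delta_pos":[[0,0,0],[0,0,-0.0003]],"gripper":[0.332,0.336]}'; python3 - <<'E'
from h import *
import cv2
local()
s=cams.capture("scene"); cv2.imwrite("pics/d1.png",cv2.resize(s[160:240,183:263],(600,600),interpolation=2))
E
```

```text
t: 7.7
ee_pos: [0.4547, 0.2993, 0.0852]
orientation: [-1.294, -2.788, 0.204]
force: [5.0, 5.0, -0.3]
opening: 0.672
grip_force: 17.9
t 7.7 in cover [0.0032 0.0003 0.0192] z 0.08524769601938247 Fcov [ 7.0168  0.5918 -0.2795] open mm 57.08276665963306 grip 17.88740336894989 rotcov [ 8.3732 -0.0053  0.013 ]
```

View pics/d1.png

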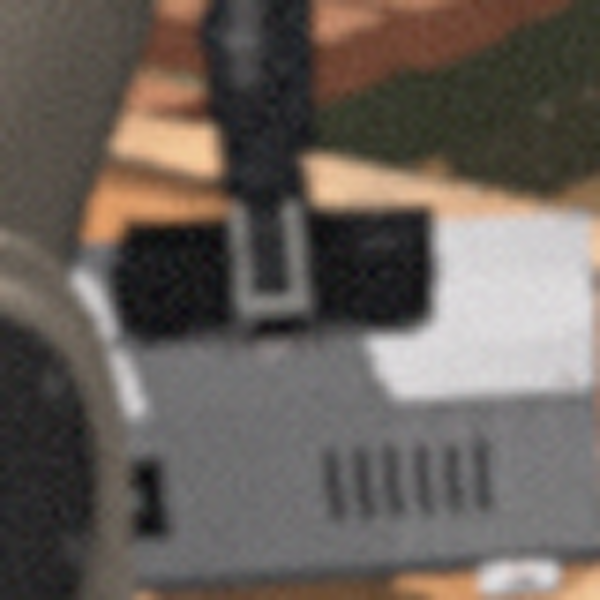

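The cover rim is still at row 322 and has not risen: the fingers turned on a barb that is still hooked. I was pulling the cover toward −x, which deepens the hook, so I'll level the tool, ease off, and squeeze again pushing slightly toward +x.

```bash
python3 -m handwheel '{"turn":[[0,0,0],[-2,0,0],[-4,0,0],[-6,0,0],[-8,0,0],[-8.4,0,0],[-8.4,0,0]],"delta_pos":[[0,0,0],[0,0,0.001],[0,0,0.002],[0,0,0.003],[0,0,0.004],[0,0,0.0045],[0,0,0.0045]],"gripper":[0.28,0.24,0.23,0.22,0.22,0.22,0.22]}'; python3 -c "
from h import *
local(); print(sensors.get_state()['moment'])"
```

```text
t: 8.45
ee_pos: [0.4531, 0.2978, 0.0807]
orientation: [-1.323, -2.849, 0.004]
force: [3.3, 2.2, 0.7]
opening: 0.78
grip_force: 2.2
t 8.45 in cover [0.001  0.0002 0.0147] z 0.08067534984976314 Fcov [ 3.9378 -0.4689  0.7019] open mm 66.33106377490407 grip 2.162853665649891 rotcov [ 0.1302 -0.0235  0.0149]
[ 0.5709 -0.6847 -0.0336]
```

```bash
python3 -m handwheel '{"turn":[[0,0,0],[0,0,0],[0,0,0],[0,0,0]],"delta_pos":[[0,0.001,0],[0,0.002,0.0005],[0,0.003,0.001],[0,0.003,0.001]],"gripper":[0.22,0.22,0.22,0.22]}'; python3 -c "
from h import *
local()"; python3 -m handwheel '{"turn":[[0,0,0],[0,0,0],[0,0,0]],"delta_pos":[[0,0.001,0],[0,0.002,0],[0,0.002,0]],"gripper":[0.22,0.22,0.22]}'; python3 -c "
from h import *
local()"
```

```text
t: 8.85
ee_pos: [0.4545, 0.2991, 0.0788]
orientation: [-1.322, -2.847, 0.008]
force: [-0.2, 0.5, 0.9]
opening: 0.78
grip_force: 0.0
t 8.85 in cover [0.0029 0.0003 0.0128] z 0.07876212944027082 Fcov [0.1155 0.5148 0.8955] open mm 66.2771667012407 grip 0.0 rotcov [ 0.3304 -0.0106  0.0066]
t: 9.15
ee_pos: [0.4569, 0.3011, 0.0795]
orientation: [-1.323, -2.848, 0.005]
force: [-0.1, 0.3, -0.6]
opening: 0.779
grip_force: 0.2
t 9.15 in cover [0.006  0.0003 0.0135] z 0.07952205339461076 Fcov [ 0.1649  0.3183 -0.647 ] open mm 66.22251580945223 grip 0.22416501902625896 rotcov [ 0.1772 -0.0156  0.0108]
```

```bash
python3 -m handwheel '{"turn":[[0,0,0],[0,0,0],[0,0,0],[0,0,0],[0,0,0]],"delta_pos":[[0,0.0005,0.0003],[0,0.001,0.0005],[0,0.0015,0.0005],[0,0.0015,0.0005],[0,0.0015,0.0005]],"gripper":[0.24,0.255,0.27,0.28,0.28]}'; python3 -c "
from h import *
local()"; python3 -m handwheel '{"turn":[[0,0,0],[0,0,0],[0,0,0],[0,0,0]],"delta_pos":[[0,0.0005,0],[0,0.001,-0.0003],[0,0.001,-0.0005],[0,0.001,-0.0005]],"gripper":[0.29,0.3,0.31,0.31]}'; python3 -c "
from h import *
local()"
```

```text
t: 9.65
ee_pos: [0.4547, 0.2992, 0.0779]
orientation: [-1.321, -2.845, 0.018]
force: [-6.4, -4.7, 3.0]
opening: 0.724
grip_force: 3.9
t 9.65 in cover [0.0032 0.0003 0.0119] z 0.07788205983554616 Fcov [-7.8961  0.5256  2.9535] open mm 61.51249077814788 grip 3.897954672574997 rotcov [ 0.717  -0.0597  0.0093]
t: 10.05
ee_pos: [0.4546, 0.2991, 0.0777]
orientation: [-1.321, -2.844, 0.022]
force: [-6.7, -6.1, 0.3]
opening: 0.691
grip_force: 9.9
t 10.05 in cover [0.003  0.0002 0.0117] z 0.07765606228547915 Fcov [-9.0556 -0.3694  0.3143] open mm 58.697171470548696 grip 9.89363668486476 rotcov [ 0.8619 -0.0542  0.0116]
```

```bash
python3 -m handwheel '{"turn":[[0,0,0],[0,0,0],[0,0,0],[0,0,0]],"delta_pos":[[0,-0.0007,0],[0,-0.0014,-0.0003],[0,-0.002,-0.0005],[0,-0.002,-0.0005]],"gripper":[0.315,0.318,0.32,0.32]}'; python3 -c "
from h import *
local()"
```

```text
t: 10.45
ee_pos: [0.4549, 0.2992, 0.0784]
orientation: [-1.322, -2.846, 0.014]
force: [-5.3, -3.5, -3.7]
opening: 0.683
grip_force: 12.8
t 10.45 in cover [0.0033 0.0002 0.0124] z 0.07841777583026958 Fcov [-6.3082  0.6908 -3.6892] open mm 58.0152183302284 grip 12.808284536004066 rotcov [ 0.5684 -0.0211  0.0172]
```

```bash
python3 -m handwheel '{"turn":[[0,0,0],[0,0,0],[0,0,0]],"delta_pos":[[0,0,0],[0,-0.0003,0],[0,-0.0003,0]],"gripper":[0.325,0.328,0.328]}'; python3 -c "
from h import *
local()"; python3 -m handwheel '{"turn":[[0.7,0,0],[1.4,0,0],[2.1,0,0],[2.1,0,0]],"delta_pos":[[0,0.0002,-0.0005],[0,0.0004,-0.001],[0,0.0006,-0.0014],[0,0.0006,-0.0014]],"gripper":[0.33,0.33,0.33,0.33]}'; python3 -c "
from h import *
local(); print(sensors.get_state()['moment'])"
```

```text
t: 10.75
ee_pos: [0.4551, 0.2994, 0.0786]
orientation: [-1.322, -2.846, 0.013]
force: [-2.5, -3.6, -4.3]
opening: 0.673
grip_force: 14.4
t 10.75 in cover [0.0035 0.0002 0.0126] z 0.07861403193866759 Fcov [-4.2562 -1.1704 -4.2634] open mm 57.21644433411333 grip 14.3632160872221 rotcov [ 0.5016 -0.0177  0.0188]
t: 11.15
ee_pos: [0.4556, 0.2998, 0.0799]
orientation: [-1.315, -2.831, 0.066]
force: [-5.4, -3.8, -5.0]
opening: 0.675
grip_force: 14.4
t 11.15 in cover [0.0042 0.0002 0.0139] z 0.07989466825596307 Fcov [-6.6139  0.5685 -4.9517] open mm 57.38611008415027 grip 14.362546987831593 rotcov [ 2.67   -0.0111  0.0184]
[-0.8415  0.9963 -0.0219]
```

```bash
python3 -m handwheel '{"turn":[[0.9,0,0],[1.8,0,0],[2.7,0,0],[2.7,0,0]],"delta_pos":[[0,0.0003,-0.0005],[0,0.0005,-0.001],[0,0.0008,-0.0014],[0,0.0008,-0.0014]],"gripper":[0.332,0.334,0.334,0.334]}'; python3 - <<'E'
from h import *
import cv2
local(); print(sensors.get_state()["moment"])
s=cams.capture("scene"); cv2.imwrite("pics/s2.png",s)
o=cv2.imread("pics/scene0.png")
# dark/light column profiles on deck right part of cover: rim row and top row
for n,i in(("orig",o),("now",s)):
    g=cv2.cvtColor(i,6).astype(float); print(n,[g[r,232:239].mean().round() for r in range(184,210)])
E
```

```text
t: 11.55
ee_pos: [0.4562, 0.3004, 0.0813]
orientation: [-1.305, -2.811, 0.133]
force: [-4.9, -4.8, -4.7]
opening: 0.673
grip_force: 18.6
t 11.55 in cover [0.005  0.0002 0.0153] z 0.08126346782068081 Fcov [-6.8001 -0.504  -4.7201] open mm 57.23021651155495 grip 18.629611060023308 rotcov [ 5.3937 -0.0115  0.0115]
[-0.8675  0.9621  0.0283]
orig [np.float64(188.0), np.float64(194.0), np.float64(186.0), np.float64(141.0), np.float64(79.0), np.float64(41.0), np.float64(35.0), np.float64(39.0), np.float64(39.0), np.float64(42.0), np.float64(43.0), np.float64(34.0), np.float64(26.0), np.float64(23.0), np.float64(24.0), np.float64(24.0), np.float64(24.0), np.float64(24.0), np.float64(24.0), np.float64(62.0), np.float64(140.0), np.float64(205.0), np.float64(224.0), np.float64(222.0), np.float64(222.0), np.float64(221.0)]
now [np.float64(181.0), np.float64(168.0), np.float64(110.0), np.float64(52.0), np.float64(33.0), np.float64(38.0), np.float64(39.0), np.float64(43.0), np.float64(35.0), np.float64(28.0), np.float64(31.0), np.float64(28.0), np.float64(29.0), np.float64(27.0), np.float64(25.0), np.float64(29.0), np.float64(35.0), np.float64(45.0), np.float64(59.0), np.float64(99.0), np.float64(160.0), np.float64(205.0), np.float64(216.0), np.float64(217.0), np.float64(210.0), np.float64(205.0)]
```

The rim and front ridge have risen by about 2 px (about 5 mm), so the barb is free and the cover is tilting with the tool. I'll carry on with the tilt.

```bash
python3 -m handwheel '{"turn":[[1,0,0],[2,0,0],[3,0,0],[4,0,0],[4.5,0,0],[4.5,0,0]],"delta_pos":[[0,0.0003,-0.0005],[0,0.0005,-0.001],[0,0.0007,-0.0014],[0,0.001,-0.0019],[0,0.0012,-0.0021],[0,0.0012,-0.0021]],"gripper":[0.334,0.334,0.334,0.334,0.334,0.334]}'; python3 - <<'E'
from h import *
local(); print(sensors.get_state()["moment"])
E
```

```text
t: 12.2
ee_pos: [0.4573, 0.3012, 0.0831]
orientation: [-1.288, -2.775, 0.24]
force: [-4.5, -4.1, -6.0]
opening: 0.668
grip_force: 18.7
t 12.2 in cover [0.0064 0.0002 0.0171] z 0.08314504486244652 Fcov [-6.0898 -0.2613 -5.9827] open mm 56.79982244278029 grip 18.720955587923527 rotcov [ 9.8977 -0.0146 -0.0006]
[-0.8609  0.9239 -0.016 ]
```

```bash
python3 -m handwheel '{"turn":[[1,0,0],[2,0,0],[3,0,0],[4,0,0],[4.6,0,0],[4.6,0,0]],"delta_pos":[[0,0.0003,-0.0004],[0,0.0005,-0.0008],[0,0.0007,-0.0012],[0,0.001,-0.0016],[0,0.0012,-0.002],[0,0.0012,-0.002]],"gripper":[0.334,0.334,0.334,0.334,0.334,0.334]}'; python3 - <<'E'
from h import *
import cv2
local(); print(sensors.get_state()["moment"])
s=cams.capture("scene"); cv2.imwrite("pics/e1.png",cv2.resize(s[160:240,183:263],(600,600),interpolation=2))
E
```

```text
t: 12.8
ee_pos: [0.4584, 0.3022, 0.0849]
orientation: [-1.27, -2.735, 0.349]
force: [-5.4, -4.9, -5.2]
opening: 0.67
grip_force: 18.8
t 12.8 in cover [0.0079 0.0001 0.0189] z 0.08493625618438683 Fcov [-7.2532 -0.2842 -5.1708] open mm 56.934020524952665 grip 18.825112134218216 rotcov [14.5194 -0.0202 -0.0026]
[-0.7832  0.9048  0.0521]
```

View pics/e1.png

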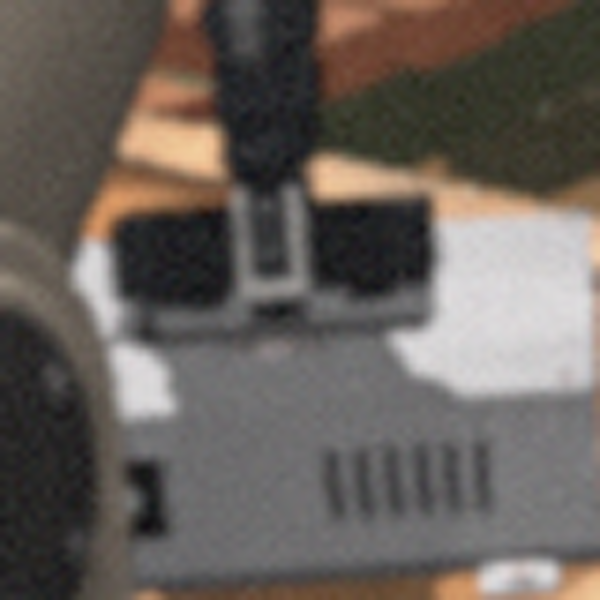

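The tab side is well up: its rim is at row 293 against 322 before, with light showing beneath, and the tongue side is still down. Next I'll draw it back toward −x.

```bash
python3 -m handwheel '{"turn":[[0,0,0],[0,0,0],[0,0,0],[0,0,0],[0,0,0],[0,0,0],[0,0,0],[0,0,0]],"delta_pos":[[0,-0.002,0.0005],[0,-0.004,0.001],[0,-0.006,0.0015],[0,-0.008,0.002],[0,-0.010,0.0025],[0,-0.012,0.003],[0,-0.0135,0.0034],[0,-0.0135,0.0034]],"gripper":[0.334,0.334,0.334,0.334,0.334,0.334,0.334,0.334]}'; python3 - <<'E'
from h import *
local(); print(sensors.get_state()["moment"])
E
```

```text
t: 13.65
ee_pos: [0.4502, 0.2957, 0.0886]
orientation: [-1.273, -2.741, 0.335]
force: [-0.5, 0.0, -1.2]
opening: 0.674
grip_force: 19.3
t 13.65 in cover [-0.0026  0.0005  0.0226] z 0.08857704812099414 Fcov [-0.3141  0.3287 -1.187 ] open mm 57.268203641456296 grip 19.328503981232643 rotcov [13.9042 -0.0438  0.0122]
[ 0.1265 -0.2251  0.011 ]
```

Only the weight (1.2 N) is left on the tool, so the tongues are out. I'll lift gently.

```bash
python3 -m handwheel '{"turn":[[0,0,0],[0,0,0],[0,0,0],[0,0,0],[0,0,0],[0,0,0]],"delta_pos":[[0,-0.002,0],[0,-0.003,-0.002],[0,-0.0035,-0.004],[0,-0.004,-0.006],[0,-0.0045,-0.008],[0,-0.005,-0.01]],"gripper":[0.334,0.334,0.334,0.334,0.334,0.334]}'; python3 - <<'E'
from h import *
local()
P=sensors.get_state()["ee_pos"]+[0,0,.09]
go(P,Rt())
E
```

```text
t: 14.25
ee_pos: [0.4481, 0.2937, 0.0978]
orientation: [-1.272, -2.739, 0.337]
force: [0.6, -0.3, -0.9]
opening: 0.673
grip_force: 19.3
t 14.25 in cover [-0.0054  0.0003  0.0318] z 0.09782936754958922 Fcov [ 0.2318 -0.5917 -0.9072] open mm 57.17128328570233 grip 19.328079409897327 rotcov [14.017  -0.0134  0.0138]
shift [-0.     -0.0218 -0.0873] turn [-14.017    0.0134  -0.0138]
```

```bash
python3 -m handwheel '{"turn":[[0,0,0],[0,0,0],[-2,0,0],[-4,0,0],[-6,0,0],[-8,0,0],[-10,0,0],[-12,0,0],[-14,0,0],[-14,0,0]],"delta_pos":[[0,-0.003,-0.01],[0,-0.006,-0.022],[0,-0.009,-0.034],[0,-0.012,-0.046],[0,-0.015,-0.058],[0,-0.018,-0.07],[0,-0.020,-0.08],[0,-0.022,-0.087],[0,-0.022,-0.087],[0,-0.022,-0.087]],"gripper":[0.334,0.334,0.334,0.334,0.334,0.334,0.334,0.334,0.334,0.334]}'; python3 - <<'E'
from h import *
local()
go([.43,-.01,.187],Rt(np.radians(5)))
print(atz("top",(335,232),0))
E
```

```text
t: 15.25
ee_pos: [0.4474, 0.2933, 0.189]
orientation: [1.322, 2.848, 0.0]
force: [-0.1, -0.2, -0.4]
opening: 0.667
grip_force: 19.3
t 15.25 in cover [-0.0063  0.0004  0.123 ] z 0.1890174766604303 Fcov [-0.1831 -0.0655 -0.4452] open mm 56.71671899034108 grip 19.27309960126877 rotcov [-0.062  -0.1031  0.001 ]
shift [-0.2204 -0.2091  0.0022] turn [ 0.0917  0.0807 35.199 ]
[ 0.4247 -0.005   0.    ]
```

```bash
python3 -m handwheel '{"turn":[[0,0,1],[0,0,4],[0,0,8],[0,0,12],[0,0,16],[0,0,20],[0,0,24],[0,0,28],[0,0,31],[0,0,33]],"delta_pos":[[-0.006,-0.006,0],[-0.02,-0.019,0],[-0.045,-0.043,0],[-0.07,-0.066,0],[-0.095,-0.090,0],[-0.12,-0.114,0],[-0.145,-0.138,0],[-0.17,-0.161,0],[-0.192,-0.182,0],[-0.21,-0.199,0]],"gripper":[0.334,0.334,0.334,0.334,0.334,0.334,0.334,0.334,0.334,0.334]}'; python3 - <<'E'
from h import *
import cv2
go([.43,-.01,.08],Rt(np.radians(5))); local()
t=cams.capture("top"); s=cams.capture("scene")
o=np.hstack([cv2.resize(t[150:290,240:400],(400,350),interpolation=2),cv2.resize(s[120:330,240:480],(400,350),interpolation=2)]); cv2.imwrite("pics/f1.png",o)
E
```

```text
t: 16.25
ee_pos: [0.431, 0.0022, 0.1876]
orientation: [2.083, 2.352, -0.002]
force: [-0.2, -0.3, -0.8]
opening: 0.672
grip_force: 19.3
shift [-0.0119 -0.0023  0.1077] turn [-0.0626  0.058   1.9306]
t 16.25 in cover [-0.2067 -0.2113  0.1216] z 0.187638917801791 Fcov [-0.363 -0.044 -0.824] open mm 57.120951406803535 grip 19.281470999121666 rotcov [ 0.0783 -0.0369 33.2694]
```

View pics/f1.png

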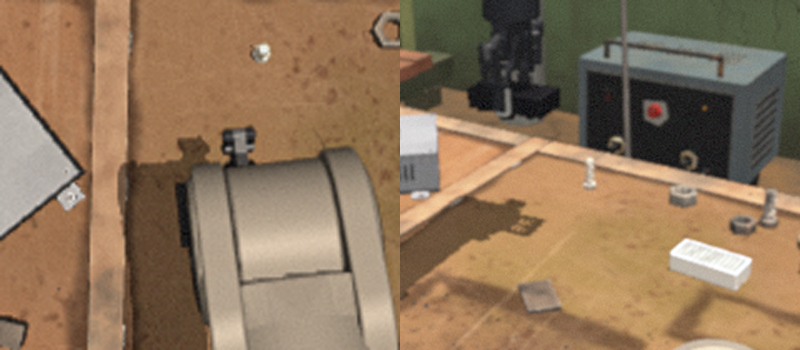

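The cover hangs level in the fingers at about (512,95) in the scene panel, over bare bench with nothing beneath it. I'll go down.

```bash
python3 -m handwheel '{"turn":[[0,0,0],[0,0,0],[0,0,0],[0,0,0],[0,0,0],[0,0,0],[0,0,0],[0,0,0],[0,0,0],[0,0,0]],"delta_pos":[[0,0,0.01],[0,0,0.025],[0,0,0.045],[0,0,0.065],[0,0,0.085],[0,0,0.105],[0,0,0.12],[0,0,0.135],[0,0,0.144],[0,0,0.15]],"gripper":[0.334,0.334,0.334,0.334,0.334,0.334,0.334,0.334,0.334,0.334]}';  python3 -m handwheel '{"turn":[[0,0,0],[0,0,0],[0,0,0],[0,0,0],[0,0,0],[0,0,0]],"delta_pos":[[0,0,0.001],[0,0,0.0025],[0,0,0.004],[0,0,0.0055],[0,0,0.007],[0,0,0.008]],"gripper":[0.334,0.334,0.334,0.334,0.334,0.334]}'; python3 -c "
from h import *
local()"
```

```text
t: 17.35
ee_pos: [0.4308, 0.0058, 0.0365]
orientation: [-2.075, -2.357, 0.001]
force: [-0.7, 1.0, -0.7]
opening: 0.671
grip_force: 19.3
t: 17.95
ee_pos: [0.4315, 0.0046, 0.0296]
orientation: [2.078, 2.356, -0.0]
force: [-0.3, -0.9, -0.6]
opening: 0.669
grip_force: 19.3
t 17.95 in cover [-0.2048 -0.2098 -0.0364] z 0.02956412951061027 Fcov [-0.7869 -0.4913 -0.6138] open mm 56.83711072505369 grip 19.280506297945976 rotcov [-0.002  -0.0336 33.0253]
```

```bash
python3 -m handwheel '{"turn":[[0,0,0],[0,0,0],[0,0,0],[0,0,0],[0,0,0],[0,0,0]],"delta_pos":[[0,0,0.001],[0,0,0.002],[0,0,0.003],[0,0,0.004],[0,0,0.005],[0,0,0.005]],"gripper":[0.334,0.334,0.334,0.334,0.334,0.334]}';  python3 -m handwheel '{"turn":[[0,0,0],[0,0,0],[0,0,0],[0,0,0]],"delta_pos":[[0,0,0.0005],[0,0,0.001],[0,0,0.0015],[0,0,0.0015]],"gripper":[0.334,0.334,0.334,0.334]}'
```

```text
t: 18.55
ee_pos: [0.4313, 0.0046, 0.0243]
orientation: [-2.078, -2.356, 0.001]
force: [-0.1, 0.4, -0.2]
opening: 0.668
grip_force: 19.3
t: 18.95
ee_pos: [0.4313, 0.0046, 0.023]
orientation: [2.078, 2.356, -0.001]
force: [0.4, -0.1, -0.9]
opening: 0.672
grip_force: 19.3
```

```bash
python3 -m handwheel '{"turn":[[0,0,0],[0,0,0],[0,0,0],[0,0,0]],"delta_pos":[[0,0,0.0005],[0,0,0.001],[0,0,0.0015],[0,0,0.0015]],"gripper":[0.334,0.334,0.334,0.334]}';  python3 -m handwheel '{"turn":[[0,0,0],[0,0,0],[0,0,0],[0,0,0]],"delta_pos":[[0,0,0.0005],[0,0,0.001],[0,0,0.0015],[0,0,0.0015]],"gripper":[0.334,0.334,0.334,0.334]}'
```

```text
t: 19.35
ee_pos: [0.4313, 0.0046, 0.0214]
orientation: [2.078, 2.356, -0.001]
force: [1.1, 0.4, -0.8]
opening: 0.667
grip_force: 19.3
t: 19.75
ee_pos: [0.4314, 0.0047, 0.02]
orientation: [2.078, 2.356, -0.0]
force: [-0.0, -0.3, 0.1]
opening: 0.667
grip_force: 19.3
```

```bash
python3 -m handwheel '{"turn":[[0,0,0],[0,0,0],[0,0,0],[0,0,0]],"delta_pos":[[0,0,0.0005],[0,0,0.001],[0,0,0.0015],[0,0,0.0015]],"gripper":[0.334,0.334,0.334,0.334]}'; python3 - <<'E'
from h import *
import cv2
local()
s=cams.capture("scene"); u=px("scene",np.array([.4314,.0047,.02])).astype(int); print(u)
cv2.imwrite("pics/g1.png",cv2.resize(s[u[1]-50:u[1]+40,u[0]-60:u[0]+60],(800,600),interpolation=2))
E
```

```text
t: 20.15
ee_pos: [0.4312, 0.0047, 0.0191]
orientation: [2.078, 2.356, -0.002]
force: [-2.4, -1.2, 6.8]
opening: 0.67
grip_force: 16.9
t 20.15 in cover [-0.205  -0.2095 -0.0469] z 0.019104121979766315 Fcov [-2.5554  0.6332  6.818 ] open mm 56.9422036558169 grip 16.909263655543327 rotcov [ 0.0436 -0.038  33.0342]
[306 246]
```

View pics/g1.png

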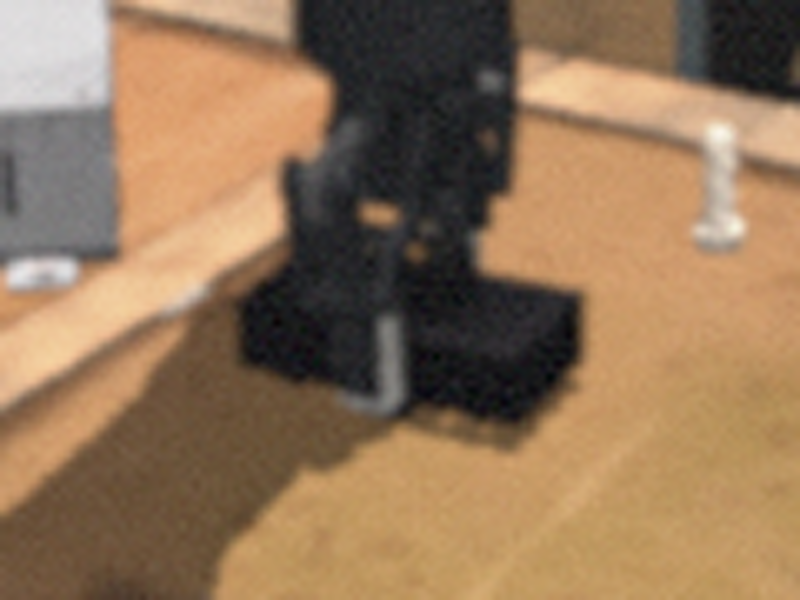

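The cover stands level on the bench, with contact force felt. I'll open slowly and back off straight up.

```bash
python3 -m handwheel '{"turn":[[0,0,0],[0,0,0],[0,0,0],[0,0,0],[0,0,0],[0,0,0],[0,0,0],[0,0,0],[0,0,0],[0,0,0]],"delta_pos":[[0,0,-0.0005],[0,0,-0.0005],[0,0,-0.0005],[0,0,-0.0005],[0,0,-0.0005],[0,0,-0.0005],[0,0,-0.0005],[0,0,-0.0005],[0,0,-0.0005],[0,0,-0.0005]],"gripper":[0.31,0.29,0.27,0.25,0.22,0.18,0.14,0.1,0.05,0]}'; python3 -m handwheel '{"turn":[[0,0,0],[0,0,0],[0,0,0],[0,0,0],[0,0,0],[0,0,0],[0,0,0],[0,0,0]],"delta_pos":[[0,0,0],[0,0,-0.003],[0,0,-0.01],[0,0,-0.02],[0,0,-0.04],[0,0,-0.07],[0,0,-0.1],[0,0,-0.13]],"gripper":[0,0,0,0,0,0,0,0]}'; python3 - <<'E'
from h import *
import cv2
local()
s=cams.capture("scene"); cv2.imwrite("pics/h1.png",cv2.resize(s[150:330,200:500],(800,480),interpolation=2))
E
```

```text
t: 21.2
ee_pos: [0.4314, 0.0046, 0.019]
orientation: [2.078, 2.356, -0.0]
force: [0.3, -0.3, -0.2]
opening: 1.001
grip_force: 0.0
t: 22.0
ee_pos: [0.4313, 0.0049, 0.151]
orientation: [2.077, 2.356, 0.0]
force: [0.4, -0.3, -0.4]
opening: 1.003
grip_force: 0.0
t 22.0 in cover [-0.2047 -0.2094  0.085 ] z 0.1510465459750431 Fcov [ 0.1198 -0.5151 -0.3854] open mm 85.24689166042077 grip 0.0 rotcov [-0.0367 -0.0462 32.9874]
```

View pics/h1.png

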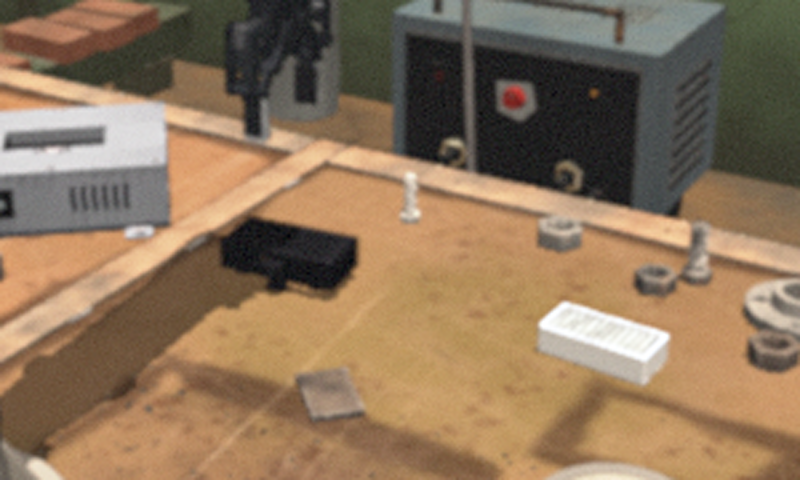

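The cover stands level on bare bench at about (290,255), the filter opening is exposed at (55,138), and the fingers are clear of the cover.

```bash
python3 -c "
from station import job
print(job.job_done())"
```

```text
the job is handed in; nothing more can be done
None
```

The grille cover is off the filter box and standing the right way up on the bare bench, nothing else was touched, and the job is handed in; the result was not shown.

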